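# Index the sample carousel to its far stop

### The arm

A 6-joint arm with a two-finger parallel gripper is mounted at the origin on the work surface. World frame = base frame: x ahead of the robot, y to its left, z up, the work surface at z = 0. Lengths are in mm, angles in rad, forces in N, time in s.
With the tool pointing down it reaches from about 275 to 750 mm from the base axis. Payload 10.2 kg.
Tool frame: the origin (TCP) lies between the finger pads; the fingertips stand 25 mm ahead of it and the grasp point (between the pads) lies 6 mm ahead of it; z points along the fingers, y is the line along which they close (so a half turn about z gives the same grasp; the last joint's range is limited). The gripper opens to 85 mm and grips with 20 to 120 N. Pads are 22 mm wide; open, the fingers measure 114 mm over their backs; the gripper's body (76 mm by 85 mm) begins 54 mm behind the grasp point. The pads swing forward as they close: fully open they stand 13 mm farther back than shut.
Start: joints at [0.947, 0.313, 1.498, -0, 1.331, -0.223], TCP at [204.844, 483.394, 256.294] pointing down, gripper open.
Joint ranges: [-2.94, 2.94], [-0.97, 2.17], [0.19, 2.56], [-1.23, 4.37], [0.02, 3.11], [-2.88, 2.88]. Speed limits (rad/s): [2.39, 2.39, 3.01, 3.14, 3.14, 3.14].

### API

Orientations are given as a unit quaternion [w, x, y, z].
In Python, from rig import ctrl, eyes, finish_job gives the robot as it stands.
- The arm moves only by the tool step_arm, never from a script. Its argument "increments" is a list of rows, each an object of numbers: "dx", "dy", "dz": the shift along the tool's x, y, z in units of 25 mm (1.0 is 25 mm); "wx", "wy", "wz": the turn, a rotation vector about the tool's x, y, z in units of 6 degrees (1.0 is 6 degrees). A call has 1 to 5 rows; each row shifts and turns the commanded pose from where the row before left it, along the tool's axes as they then stand; what a row does not reach is not made up. A row lasts 1/10 s, in which the tool goes at most 50 mm and 8.59 degrees, less where a joint would pass 70% of its speed; a pose out of reach is approached as far as the arm can. A call is refused whole if a number of a shift passes 1 or a number of a turn 1, either way. A call with a gripper value outside its range is refused whole. "fingers" is the finger opening in mm, from 0 to 85.4, set as the call begins (left out, the last holds). The fingers move at their own pace and stop on an object; "squeeze" is the grip in N (left out, the last holds). Time passes only in rows, so rows that do not move let the fingers close. It gives the time, the measured TCP pose, the force, the opening and the grip force at its end, in the units of the state.
- ctrl.sense(): the state, without advancing time (a new reading comes with each control period).
- eyes.capture(name): name is "side" or "top" or "wrist"; returns a dict with "frame" (480x640x3 uint8, blue, green, red), "fx", "fy", "cx", "cy" (pixels), "R" (3x3) and "t" (3): a world point X has camera coordinates R X + t; the wrist camera has in their place "tool_from_camera" (4x4, takes a point from camera to tool coordinates, whose origin is the TCP and whose axes are the flange's). Camera axes: x right, y down, z forward; pixel columns grow to the right and rows downward; lengths in mm; the calibration is good to about 2 mm. The wrist camera is an equidistant fisheye: a pixel r from the principal point sees the ray r / f radians off the axis. A picture is of the moment at which its call begins: read the wrist's pose just before it. There is no depth.
- finish_job(): hands the job in; it is judged then, once.
Trained networks look in the newest picture that a camera, given by its name, has taken for a name from the list of things; names that differ only in an ending like _2 or _b are one class to them, and where a whole thing is asked for, a point or a joint stands for the part that bears it (a point fixed in the world has none). Each returns a list of dicts, best first, with "p" (0 to 1); they miss things now and then, are a little off and sometimes report something else, mostly with a low value. They report only what shows in the picture. A call takes as long as a camera call.
- eyes.cut_out(camera, label): "mask" (480x640 bool, what is visible of it).
- eyes.landmark_of(camera, label): "point" ([x, y, z] in mm, in the coordinates of the camera as it stood for that picture, good to about 4 mm: a listed point, or the origin of a listed thing).
The state is a dict: "time_s": time; "joints": joint angles; "dq": joint speeds; "tau": joint torques, N m; "eef_pos": TCP position; "ee_rot": TCP orientation; "force": force on the tool from outside, world axes, zero at the start; "wrist_torque": the same for the moment, N m; "grip_width": opening from 0.0 (shut) to 1.0 (fully open); "grip_force": force on a finger pad.
Only numpy, scipy, OpenCV 4.12 (cv2) and the standard library are available. Lean on these libraries where they do the work, as an engineer would, in place of code of your own. Each camera call takes 0.05 s, during which the arm holds its last target. There are 200 camera calls.

### The job

The tube carousel is locked at its loading stop: pull out the sprung plunger by its black grip, swing the carousel round counter-clockwise (seen from above) until you feel the plunger meet the labelling stop, and let the plunger drop fully home there so that the carousel is locked. Turn it gently, do not force it hard against the stop, keep off the tube drum above, and leave the other things on the bench where they are.

Things in the scene. Friction and masses are not known exactly. Their poses are not given: they have to be found in the camera images.
- carousel: Fixed grey foot of the tube carousel, 330 mm across, with a sloping index ring. Origin on the turning axis at table height, z up; x points level from the axis to the loading stop. Each stop is a 20 mm wide notch for the plunger's 14 mm tip; the ring between is smooth. A high wall right behind each notch, which even a fully lifted plunger cannot pass, allows no turn beyond.
- head (a joint): Turn of the head (disc, drum, plunger) about the foot's vertical axis, rad: 0 at the loading stop, growing counter-clockwise from above. The labelling stop lies somewhere 0.75 to 1.4 rad on; where differs each time, under the drum's rim, not measured: feel for its wall. Turns stiffly (0.15 N m), stays where left; 0.025 rad of play either way in a notch.
- plunger (a joint): How far the plunger is pulled out along its axis, m: 0 = fully home in a notch, 0.014 = tip on the smooth ring between stops, 0.030 = fully out (hard end). It must be out more than 0.014 to leave the loading notch. A spring pulls it in with about 6 N at home, 10 N fully out; let go, it drops by itself.
- grip: Black pull grip on the plunger, which leans outward 40 degrees from vertical, to the robot's right. Origin: its middle, when home 181 mm from the turning axis, 111 mm high. z: plunger axis, outward and up (pull; 44 mm long); y: level, tangent to the turn (pinch, 26 mm); x 40 mm. Housing begins 28 mm below the middle along z. Come in along z: the drum bars the way from straight above.
- drum: White round tube drum on the carousel's head, turning with it: 326 mm across, from 160 to 190 mm above the table, with blue tube caps up to 211 mm. Origin on the turning axis at table height. Not to be touched.
- bottle: bystander: clear bottle with yellow cap, 68 mm across, 190 mm tall; origin under its centre
- tube_rack: bystander: white tube rack with blue caps, 100 x 200 x 75 mm; origin under its centre
- jar: bystander: amber jar, 72 mm across, 85 mm tall; origin under its centre
- timer: bystander: flat white timer, 65 x 65 x 22 mm; origin under its centre
- marker: bystander: marker pen with red cap, 125 x 15 x 15 mm along its x; origin under its middle
- swabs: bystander: pile of flat swab packets, 170 x 50 x 15 mm along its x; origin under its middle
- glove_box: bystander: cardboard glove box, 120 x 230 x 75 mm; origin under its centre
- stop (a joint): How far the labelling stop's buffer wall has been pushed back along the turn, m: 0 = untouched. It is sprung and stiff: stays at 0 up to about 22 N at the plunger tip (135 mm from the axis), then gives 1 mm per 5 N, at most 0.010. The wall stands right behind the notch (the tip drops in while touching it). Pushed back more than 0.005 it counts as forced.

How it is judged (in metres and radians):
On the way, in this order (a step that is already met when the one before it is completed fails the run):
1. the plunger is pulled out of the loading stop (by more than 12 mm, the head still within 0.1 rad of it) (value of joint plunger above 0.012 m and value of joint head below 0.1 rad), for 0.1 s.
2. the head is turned counter-clockwise by more than 0.4 rad with the plunger out of any notch (value of joint head above 0.4 rad and value of joint plunger above 0.009 m), for 0.1 s.
At the end, for the whole second after the job is handed in: the plunger is fully home (within 3 mm) in the labelling stop, more than 0.7 rad counter-clockwise of the loading stop, and the head is at rest (value of joint plunger below 0.003 m and value of joint head above 0.7 rad and velocity of joint head between -0.05 and 0.05 rad/s); the robot touches nothing.
It fails at once if the carousel is spun faster than 2.5 rad/s (velocity of joint head above 2.5 rad/s or velocity of joint head below -2.5 rad/s).
It fails at once if the robot pushes on the tube drum (more than 4 N) (contact force between any of the arm, the fingers and drum above 4 N).
It fails at once if a bystander is moved more than 30 mm (distance of any of bottle, tube_rack, jar, timer, marker, swabs, glove_box from where it was at the start of the episode above 0.03 m).
It fails at once if the labelling stop is forced (its buffer pushed back more than 5 mm) (value of joint stop above 0.005 m).
It also fails if it takes over 56 s, if anything falls off the work surface, if the arm or the gripper's body presses on something with over 40 N, if the wrist force passes 120 N, or if a joint passes its speed limit or range.

## Working session

There is one attempt and no reset: what is moved stays moved. The work goes in short steps, Python scripts to look and compute and a tool call to move; the robot and the scene stay as the last step left them, time stands still between calls to the robot, and variables do not carry over. Pictures are saved under pics/ and viewed, at most 10 in all, crops included, and the job is handed in when it is done.

Besides the shell and the picture viewer there is one more tool, called after "Emit:" by a JSON object that holds its "op" and its "data". step_arm: Moves the arm, as the interface text tells. Its arguments: {"type":"object","properties":{"increments":{"type":"array"},"fingers":{"type":"number"},"squeeze":{"type":"number"}},"required":["increments"]}

```bash
mkdir -p pics
cat > h.py <<'E'
import numpy as np,cv2
from rig import ctrl,eyes,finish_job
from scipy.spatial.transform import Rotation as R
def rot(q): return R.from_quat([q[1],q[2],q[3],q[0]])
def toworld(c,cam,p,s=None):
    p=np.array(p)
    if cam=='wrist':
        T=c['tool_from_camera']; p=T[:3,:3]@p+T[:3,3]
        return rot(s['ee_rot']).apply(p)+s['eef_pos']
    return np.array(c['R']).T@(p-np.array(c['t']))
E
python3 - <<'E'
from h import *
s=ctrl.sense(); print({k:np.round(v,3) for k,v in s.items()})
for cam in ['side','top','wrist']:
    s=ctrl.sense(); c=eyes.capture(cam); cv2.imwrite(f'pics/{cam}0.png',c['frame'])
    for l in ['carousel','grip','drum','plunger','bottle','tube_rack','jar','timer','marker','swabs','glove_box']:
        for d in eyes.landmark_of(cam,l)[:2]:
            print(cam,l,round(d['p'],2),np.round(toworld(c,cam,d['point'],s),0))
E
```

```text
{'time_s': np.float64(0.0), 'joints': array([ 0.947,  0.313,  1.498, -0.   ,  1.331, -0.223]), 'dq': array([ 0.001, -0.001, -0.001, -0.001,  0.001, -0.   ]), 'tau': array([-3.0000e-03, -4.1227e+01, -2.5973e+01, -0.0000e+00,  4.0000e-03,
        0.0000e+00]), 'eef_pos': array([204.72 , 483.187, 255.725]), 'ee_rot': array([-0.   ,  0.199,  0.98 , -0.001]), 'force': array([-0.072, -0.621, -0.458]), 'wrist_torque': array([ 0.019, -0.005, -0.007]), 'grip_force': np.float64(0.0), 'grip_width': np.float64(0.996)}
side carousel 0.29 [509. 350.   1.]
side grip 0.72 [493. -57. 113.]Traceback (most recent call last):
  File "<stdin>", line 6, in <module>
ValueError: it knows: bottle, carousel, drum, glove_box, grip, jar, marker, swabs, timer, tube_rack
```

Run:
```python
from h import *
for cam in ['side','top','wrist']:
    s=ctrl.sense(); c=eyes.capture(cam); cv2.imwrite(f'pics/{cam}0.png',c['frame'])
    for l in ['carousel','grip','drum','bottle','tube_rack','jar','timer','marker','swabs','glove_box']:
        for d in eyes.landmark_of(cam,l)[:2]:
            print(cam,l,round(d['p'],2),np.round(toworld(c,cam,d['point'],s),0))
print(ctrl.sense()['time_s'])
a=[cv2.imread(f'pics/{n}0.png') for n in('side','top')]
cv2.imwrite('pics/st.png',cv2.resize(np.vstack(a),None,fx=.625,fy=.625))
```

```text
side carousel 0.4 [ 398. -257.    1.]
side grip 0.59 [494. -58. 111.]
side bottle 0.87 [505. 351.   2.]
side tube_rack 0.64 [672. 338.   0.]
side jar 0.88 [401. 296.  -0.]
side timer 0.87 [ 724. -271.    2.]
side timer 0.38 [507. 349.  -2.]
side marker 0.6 [ 398. -255.    1.]
side swabs 0.64 [ 561. -315.    3.]
side glove_box 0.73 [ 319. -394.    2.]
top grip 0.74 [499. -58. 114.]
top bottle 0.85 [500. 348.  -2.]
top tube_rack 0.96 [669. 343.  -3.]
top jar 0.64 [401. 298.   2.]
top jar 0.54 [ 558. -311.    1.]
top timer 0.59 [ 726. -269.   -0.]
top marker 0.75 [ 397. -259.   -2.]
top swabs 0.68 [ 561. -312.   -2.]
wrist bottle 0.54 [508. 346.   2.]
wrist jar 0.78 [401. 301.  -1.]
wrist marker 0.6 [ 394. -253.   -0.]
1.85
```

View pics/st.png

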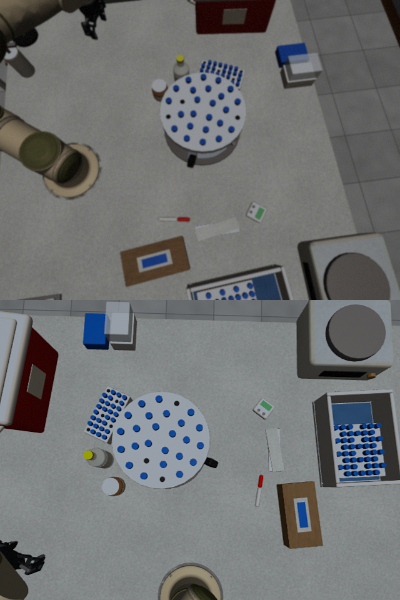

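Side view (upper half): drum near (203,112), grip at (192,160). Top view (lower half): drum centre near (161,440), grip near (210,463), with timer, swabs and marker to the right. Next I'll locate the drum axis accurately.

Run:
```python
from h import *
from scipy.optimize import least_squares
G=[]
for cam in ['top','side']:
    c=eyes.capture(cam); f=c['frame']
    for i in range(2):
        G+= [toworld(c,cam,d['point']) for d in eyes.landmark_of(cam,'grip')[:1]]
    for l in ['drum','carousel']:
        for d in eyes.cut_out(cam,l)[:1]:
            m=d['mask'];ys,xs=np.where(m);print(cam,l,round(d['p'],2),m.sum(),xs.min(),xs.max(),ys.min(),ys.max())
    # own: white drum: threshold bright near
    Rm=np.array(c['R']);t=np.array(c['t'])
    proj=lambda X:(lambda p:np.stack([c['fx']*p[:,0]/p[:,2]+c['cx'],c['fy']*p[:,1]/p[:,2]+c['cy']],1))(np.asarray(X)@Rm.T+t)
    print(cam,'campos',np.round(-Rm.T@t))
    K=np.array([[c['fx'],0,c['cx']],[0,c['fy'],c['cy']],[0,0,1]])
    # gray gradient ring fit: maximise edge inside-outside brightness of top rim z=190
    g=cv2.GaussianBlur(cv2.cvtColor(f,cv2.COLOR_BGR2GRAY),(3,3),0).astype(float)
    a=np.linspace(0,2*np.pi,360,endpoint=False)
    def samp(cx,cy,r,z):
        p=proj(np.c_[cx+r*np.cos(a),cy+r*np.sin(a),0*a+z]).astype(np.float32)
        return cv2.remap(g.astype(np.float32),p[:,0].reshape(1,-1),p[:,1].reshape(1,-1),cv2.INTER_LINEAR)[0]
    def score(v):
        d=samp(*v,159,190)-samp(*v,167,190); return np.clip(d,-20,40).mean()
    best=max(((score((x,y)),x,y) for x in range(520,640,3) for y in range(40,160,3)))
    best=max(((score((x,y)),x,y) for x in np.arange(best[1]-4,best[1]+5) for y in np.arange(best[2]-4,best[2]+5)))
    print(cam,best)
    cv2.imwrite(f'pics/{cam}1.png',f)
    p=proj([[best[1]+163*np.cos(b),best[2]+163*np.sin(b),190] for b in a])
    for q in p: cv2.circle(f,tuple(int(v) for v in q.round()),0,(0,0,255),-1)
    for q in proj(G): cv2.circle(f,tuple(int(v) for v in q.round()),2,(0,255,0),-1)
    q=p.mean(0).astype(int); x0=max(q[0]-130,0);y0=max(q[1]-100,0)
    cv2.imwrite(f'pics/{cam}c.png',cv2.resize(f[y0:y0+200,x0:x0+260],None,fx=2,fy=2))
cv2.imwrite('pics/both.png',cv2.resize(np.vstack([cv2.imread(f'pics/{n}c.png')[:400,:520] for n in('top','side')]),None,fx=.75,fy=.75))
print(np.round(G,1));
```

```text
top drum 0.81 19087 179 335 147 301
top carousel 0.93 19533 179 348 147 301
top campos [ 4.14e+02 -1.00e+00  1.13e+03]
top (np.float32(23.54837), np.int64(562), np.int64(113))
side drum 0.79 14025 255 394 116 244
side carousel 0.63 16224 255 393 115 268
side campos [ 475. -369. 1222.]
side (np.float32(29.27884), np.int64(562), np.int64(111))
[[499.  -55.3 117. ]
 [499.  -55.3 117. ]
 [496.3 -54.7 110.4]
 [496.3 -54.7 110.4]]
```

View pics/both.png

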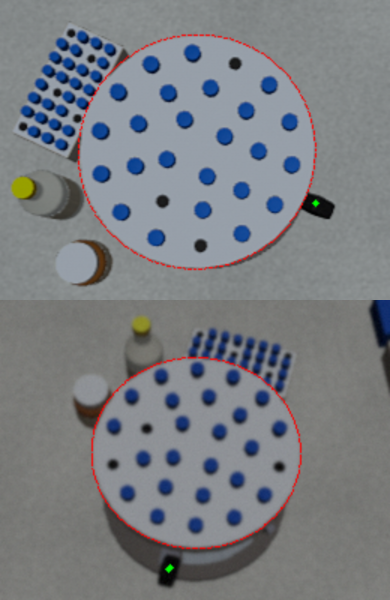

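The drum fit gives the axis at about (562,112). The grip is at about (497,-56,113), 181 mm from the axis, which matches the spec. I'll write a planner that converts a target pose into rows.

```bash
cat >> h.py <<'E'
import json
AX=np.array([562.,112.,0.])
def pose(az,tilt,pull,back,lean=40,rr=181.,zz=111.):
    """TCP pose: az deg azimuth of grip, tool tilt, plunger pull mm, grasp point 'back' mm off grip middle along the tool"""
    a=np.radians(az);r=np.array([np.cos(a),np.sin(a),0]);t=np.array([-np.sin(a),np.cos(a),0]);z=np.array([0,0,1.])
    L=np.radians(lean);n=np.sin(L)*r+np.cos(L)*z
    T=np.radians(tilt);m=np.sin(T)*r+np.cos(T)*z
    g=AX+rr*r+zz*z+pull*n
    M=np.column_stack([np.cross(t,-m),t,-m])
    return g+m*(back+6), R.from_matrix(M)
def plan(targets,p=None,q=None,vmax=24,wmax=5.8,show=True):
    """targets: list of (pos,R[,nrows]); prints rows in tool increments"""
    s=ctrl.sense()
    if p is None:p,q=np.array(s['eef_pos']),rot(s['ee_rot'])
    rows=[]
    for tg in targets:
        P,Q=tg[0],tg[1]
        n=max(int(np.ceil(np.linalg.norm(P-p)/vmax)),int(np.ceil(np.degrees((q.inv()*Q).magnitude())/wmax)),1)
        if len(tg)>2:n=tg[2]
        p0,q0=p,q; rv=(q0.inv()*Q).as_rotvec()
        for i in range(1,n+1):
            pi=p0+(P-p0)*i/n; qi=q0*R.from_rotvec(rv*i/n)
            d=np.round(q.inv().apply(pi-p)/25,2); w=np.round(np.degrees((q.inv()*qi).as_rotvec())/6,2)
            rows.append({k:float(v) for k,v in zip(['dx','dy','dz','wx','wy','wz'],[*d,*w]) if v})
            p=p+q.apply(d*25); q=q*R.from_rotvec(np.radians(w*6))
    if show:
        for i in range(0,len(rows),5): print(json.dumps(rows[i:i+5]).replace('"',"'").replace("'",'"'))
    return p,q
E
python3 - <<'E'
from h import *
s=ctrl.sense()
P,Q=pose(-111,38,0,110); print(P)
p0=np.array(s['eef_pos']);q0=rot(s['ee_rot'])
mid=np.array([300,200,310.])
from scipy.spatial.transform import Slerp
Qm=Slerp([0,1],R.concatenate([q0,Q]))(.45)
plan([(mid,Qm),(P,Q)])
E
```

```text
[ 471.54193363 -123.65131951  202.40924742]
[{"dx": -0.61, "dy": -0.69, "dz": -0.17, "wx": -0.17, "wy": 0.17, "wz": 0.49}, {"dx": -0.64, "dy": -0.65, "dz": -0.18, "wx": -0.17, "wy": 0.18, "wz": 0.49}, {"dx": -0.67, "dy": -0.62, "dz": -0.22, "wx": -0.16, "wy": 0.17, "wz": 0.48}, {"dx": -0.7, "dy": -0.58, "dz": -0.23, "wx": -0.17, "wy": 0.17, "wz": 0.49}, {"dx": -0.72, "dy": -0.53, "dz": -0.26, "wx": -0.17, "wy": 0.18, "wz": 0.49}]
[{"dx": -0.74, "dy": -0.5, "dz": -0.28, "wx": -0.17, "wy": 0.17, "wz": 0.49}, {"dx": -0.76, "dy": -0.45, "dz": -0.3, "wx": -0.16, "wy": 0.18, "wz": 0.48}, {"dx": -0.78, "dy": -0.41, "dz": -0.32, "wx": -0.17, "wy": 0.17, "wz": 0.49}, {"dx": -0.79, "dy": -0.36, "dz": -0.34, "wx": -0.17, "wy": 0.17, "wz": 0.49}, {"dx": -0.8, "dy": -0.31, "dz": -0.37, "wx": -0.17, "wy": 0.18, "wz": 0.49}]
[{"dx": -0.81, "dy": -0.27, "dz": -0.38, "wx": -0.17, "wy": 0.17, "wz": 0.48}, {"dx": -0.81, "dy": -0.22, "dz": -0.41, "wx": -0.16, "wy": 0.17, "wz": 0.49}, {"dx": -0.82, "dy": -0.17, "dz": -0.42, "wx": -0.17, "wy": 0.18, "wz": 0.49}, {"dx": -0.95, "dy": -0.03, "dz": -0.01, "wx
[... 489 characters left out ...]
 0.49}]
[{"dx": -0.89, "dy": 0.31, "dz": -0.11, "wx": -0.16, "wy": 0.17, "wz": 0.48}, {"dx": -0.88, "dy": 0.36, "dz": -0.12, "wx": -0.17, "wy": 0.17, "wz": 0.49}, {"dx": -0.85, "dy": 0.4, "dz": -0.13, "wx": -0.17, "wy": 0.18, "wz": 0.48}, {"dx": -0.84, "dy": 0.45, "dz": -0.14, "wx": -0.17, "wy": 0.17, "wz": 0.48}, {"dx": -0.8, "dy": 0.49, "dz": -0.15, "wx": -0.16, "wy": 0.17, "wz": 0.49}]
[{"dx": -0.78, "dy": 0.54, "dz": -0.15, "wx": -0.17, "wy": 0.17, "wz": 0.48}, {"dx": -0.74, "dy": 0.57, "dz": -0.15, "wx": -0.17, "wy": 0.18, "wz": 0.49}, {"dx": -0.71, "dy": 0.62, "dz": -0.16, "wx": -0.16, "wy": 0.17, "wz": 0.48}, {"dx": -0.68, "dy": 0.65, "dz": -0.16, "wx": -0.17, "wy": 0.17, "wz": 0.49}]
```

Emit:
{"op": "step_arm", "data": {"increments": [{"dx": -0.61, "dy": -0.69, "dz": -0.17, "wx": -0.17, "wy": 0.17, "wz": 0.49}, {"dx": -0.64, "dy": -0.65, "dz": -0.18, "wx": -0.17, "wy": 0.18, "wz": 0.49}, {"dx": -0.67, "dy": -0.62, "dz": -0.22, "wx": -0.16, "wy": 0.17, "wz": 0.48}, {"dx": -0.7, "dy": -0.58, "dz": -0.23, "wx": -0.17, "wy": 0.17, "wz": 0.49}, {"dx": -0.72, "dy": -0.53, "dz": -0.26, "wx": -0.17, "wy": 0.18, "wz": 0.49}]}}

```text
time_s: 2.85
eef_pos: [241.7, 373.6, 277.2]
ee_rot: [-0.036, 0.323, 0.944, 0.053]
force: [0.1, 0.6, 0.1]
grip_width: 0.998
grip_force: 0.0
```

Emit:
{"op": "step_arm", "data": {"increments": [{"dx": -0.74, "dy": -0.5, "dz": -0.28, "wx": -0.17, "wy": 0.17, "wz": 0.49}, {"dx": -0.76, "dy": -0.45, "dz": -0.3, "wx": -0.16, "wy": 0.18, "wz": 0.48}, {"dx": -0.78, "dy": -0.41, "dz": -0.32, "wx": -0.17, "wy": 0.17, "wz": 0.49}, {"dx": -0.79, "dy": -0.36, "dz": -0.34, "wx": -0.17, "wy": 0.17, "wz": 0.49}, {"dx": -0.8, "dy": -0.31, "dz": -0.37, "wx": -0.17, "wy": 0.18, "wz": 0.49}]}}

```text
time_s: 3.35
eef_pos: [278.3, 264.6, 297.9]
ee_rot: [-0.071, 0.439, 0.89, 0.104]
force: [0.7, 0.2, 0.4]
grip_width: 1.001
grip_force: 0.0
```

Emit:
{"op": "step_arm", "data": {"increments": [{"dx": -0.81, "dy": -0.27, "dz": -0.38, "wx": -0.17, "wy": 0.17, "wz": 0.48}, {"dx": -0.81, "dy": -0.22, "dz": -0.41, "wx": -0.16, "wy": 0.17, "wz": 0.49}, {"dx": -0.82, "dy": -0.17, "dz": -0.42, "wx": -0.17, "wy": 0.18, "wz": 0.49}, {"dx": -0.95, "dy": -0.03, "dz": -0.01, "wx": -0.17, "wy": 0.17, "wz": 0.48}, {"dx": -0.96, "dy": 0.02, "dz": -0.03, "wx": -0.16, "wy": 0.17, "wz": 0.49}]}}

```text
time_s: 3.85
eef_pos: [321.8, 158.5, 296.8]
ee_rot: [-0.104, 0.546, 0.817, 0.152]
force: [0.1, 0.4, -0.7]
grip_width: 0.998
grip_force: 0.0
```

Tracking is good.

Emit:
{"op": "step_arm", "data": {"increments": [{"dx": -0.95, "dy": 0.07, "dz": -0.04, "wx": -0.17, "wy": 0.18, "wz": 0.48}, {"dx": -0.94, "dy": 0.11, "dz": -0.06, "wx": -0.17, "wy": 0.17, "wz": 0.49}, {"dx": -0.94, "dy": 0.17, "dz": -0.07, "wx": -0.16, "wy": 0.17, "wz": 0.48}, {"dx": -0.93, "dy": 0.22, "dz": -0.09, "wx": -0.17, "wy": 0.18, "wz": 0.48}, {"dx": -0.91, "dy": 0.26, "dz": -0.1, "wx": -0.17, "wy": 0.17, "wz": 0.49}]}}

```text
time_s: 4.35
eef_pos: [375.5, 57.3, 262.8]
ee_rot: [-0.135, 0.641, 0.729, 0.198]
force: [1.1, 0.3, 0.7]
grip_width: 0.997
grip_force: 0.0
```

Emit:
{"op": "step_arm", "data": {"increments": [{"dx": -0.89, "dy": 0.31, "dz": -0.11, "wx": -0.16, "wy": 0.17, "wz": 0.48}, {"dx": -0.88, "dy": 0.36, "dz": -0.12, "wx": -0.17, "wy": 0.17, "wz": 0.49}, {"dx": -0.85, "dy": 0.4, "dz": -0.13, "wx": -0.17, "wy": 0.18, "wz": 0.48}, {"dx": -0.84, "dy": 0.45, "dz": -0.14, "wx": -0.17, "wy": 0.17, "wz": 0.48}, {"dx": -0.8, "dy": 0.49, "dz": -0.15, "wx": -0.16, "wy": 0.17, "wz": 0.49}]}}

```text
time_s: 4.85
eef_pos: [429.0, -43.8, 229.1]
ee_rot: [-0.164, 0.724, 0.626, 0.239]
force: [-0.1, 0.8, 0.6]
grip_width: 1.0
grip_force: 0.0
```

Emit:
{"op": "step_arm", "data": {"increments": [{"dx": -0.78, "dy": 0.54, "dz": -0.15, "wx": -0.17, "wy": 0.17, "wz": 0.48}, {"dx": -0.74, "dy": 0.57, "dz": -0.15, "wx": -0.17, "wy": 0.18, "wz": 0.49}, {"dx": -0.71, "dy": 0.62, "dz": -0.16, "wx": -0.16, "wy": 0.17, "wz": 0.48}, {"dx": -0.68, "dy": 0.65, "dz": -0.16, "wx": -0.17, "wy": 0.17, "wz": 0.49}]}}

```text
time_s: 5.25
eef_pos: [471.8, -124.7, 202.2]
ee_rot: [-0.185, 0.78, 0.534, 0.269]
force: [0.4, 0.6, 0.1]
grip_width: 1.002
grip_force: 0.0
```

Run:
```python
from h import *
s=ctrl.sense(); print(np.round(s['joints'],3),np.round(s['eef_pos'],1),s['time_s'])
for k in range(2):
    s=ctrl.sense(); c=eyes.capture('wrist')
    for d in eyes.landmark_of('wrist','grip')[:1]:
        w=toworld(c,'wrist',d['point'],s); print(round(d['p'],2),np.round(w,1),'tool',np.round(rot(s['ee_rot']).inv().apply(w-s['eef_pos']),1), np.hypot(*(w-AX)[:2]),np.degrees(np.arctan2(*(w-AX)[1::-1])))
    cv2.imwrite('pics/w1.png',c['frame'])
P,Q=pose(-111,38,0,110);print(P,np.degrees((Q.inv()*rot(s['ee_rot'])).magnitude()))
```

```text
[-0.786  0.354  1.731  0.608  1.401 -0.63 ] [ 471.8 -124.7  202.2] 5.25
0.74 [495.8 -57.7 108.9] tool [ -1.4  -1.7 117.2] 182.1852776633762 -111.30825026772102
0.77 [494.  -59.8 110.6] tool [ -1.3  -2.9 114.3] 184.73618881807067 -111.59858019387237
[ 471.54193363 -123.65131951  202.40924742] 0.22408975705438822
```

View pics/w1.png

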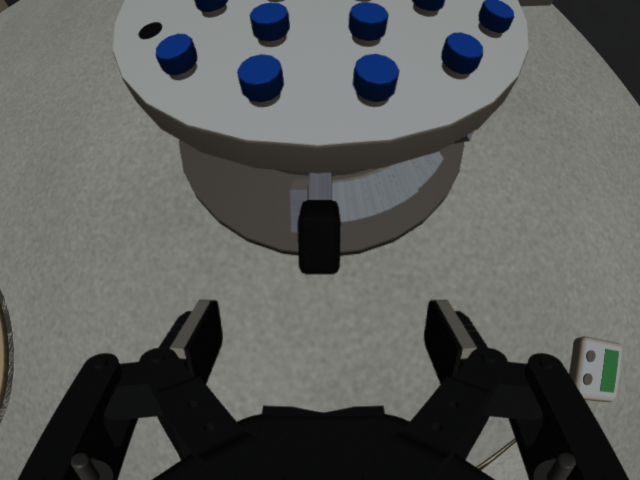

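The wrist view shows the grip centred between the fingers (columns 300–340, rows 200–272), with the drum above. I'll advance along the tool axis.

Emit:
{"op": "step_arm", "data": {"increments": [{"dz": 0.9, "dy": -0.04}, {"dz": 0.9, "dy": -0.02}, {"dz": 0.8}, {"dz": 0.7}, {"dz": 0.5}], "fingers": 70}}

```text
invalid input at $.increments[0]: expected keys dx, dy, dz, wx, wy, wz
```

Emit:
{"op": "step_arm", "data": {"increments": [{"dz": 0.3}, {"dz": 0.1}, {}], "fingers": 60}}

```text
invalid input at $.increments[0]: expected keys dx, dy, dz, wx, wy, wz
```

Run:
```python
from h import *
s=ctrl.sense(); print(np.round(s['joints'],3),np.round(s['eef_pos'],1),s['time_s'],s['force'])
P,Q=pose(-111.2,38,0,4);print(P, rot(s['ee_rot']).inv().apply(P-s['eef_pos']))
c=eyes.capture('wrist'); cv2.imwrite('pics/w2.png',c['frame'])
```

```text
[-0.785  0.352  1.732  0.607  1.401 -0.631] [ 471.3 -123.6  202.3] 5.45 [-0.41211128  0.43126456  0.57049629]
[494.31956965 -62.49056649 118.88010754] [ 8.52335750e-02 -3.11266645e-01  1.05990222e+02]
```

View pics/w2.png

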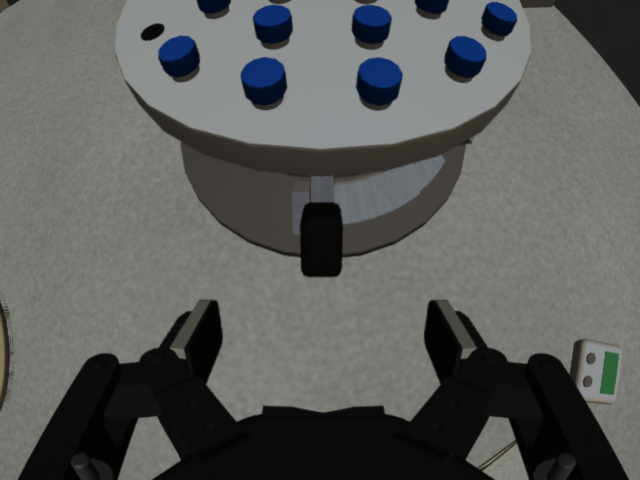

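Nothing has moved: the call was refused because every row needs all six keys. The picture is the same as before.

Emit:
{"op": "step_arm", "data": {"increments": [{"dx": 0, "dy": -0.02, "dz": 0.9, "wx": 0, "wy": 0, "wz": 0}, {"dx": 0, "dy": 0, "dz": 0.9, "wx": 0, "wy": 0, "wz": 0}, {"dx": 0, "dy": 0, "dz": 0.8, "wx": 0, "wy": 0, "wz": 0}, {"dx": 0, "dy": 0, "dz": 0.7, "wx": 0, "wy": 0, "wz": 0}, {"dx": 0, "dy": 0, "dz": 0.5, "wx": 0, "wy": 0, "wz": 0}], "fingers": 70}}

```text
time_s: 6.0
eef_pos: [491.7, -67.5, 127.3]
ee_rot: [-0.185, 0.779, 0.536, 0.268]
force: [0.7, 0.3, -0.1]
grip_width: 0.821
grip_force: 0.0
```

Emit:
{"op": "step_arm", "data": {"increments": [{"dx": 0, "dy": 0, "dz": 0.3, "wx": 0, "wy": 0, "wz": 0}, {"dx": 0, "dy": 0, "dz": 0.1, "wx": 0, "wy": 0, "wz": 0}, {"dx": 0, "dy": 0, "dz": 0, "wx": 0, "wy": 0, "wz": 0}], "fingers": 60}}

```text
time_s: 6.3
eef_pos: [494.2, -63.2, 119.9]
ee_rot: [-0.184, 0.779, 0.536, 0.268]
force: [-0.6, 0.4, -0.2]
grip_width: 0.705
grip_force: 0.0
```

```bash
sed -i 's/ if v})/})/' h.py
python3 - <<'E'
from h import *
s=ctrl.sense(); print(np.round(s['joints'],3),np.round(s['eef_pos'],1),s['time_s'],s['force'])
P,Q=pose(-111.2,38,0,4);print(P, rot(s['ee_rot']).inv().apply(P-s['eef_pos']))
c=eyes.capture('wrist'); cv2.imwrite('pics/w3.png',c['frame'])
E
```

```text
[-0.658  0.467  1.825  0.694  1.173 -0.675] [494.2 -63.2 119.9] 6.3 [-0.5692781   0.41521687 -0.18413544]
[494.31956965 -62.49056649 118.88010754] [-0.10364805 -0.11856882  1.276095  ]
```

View pics/w3.png

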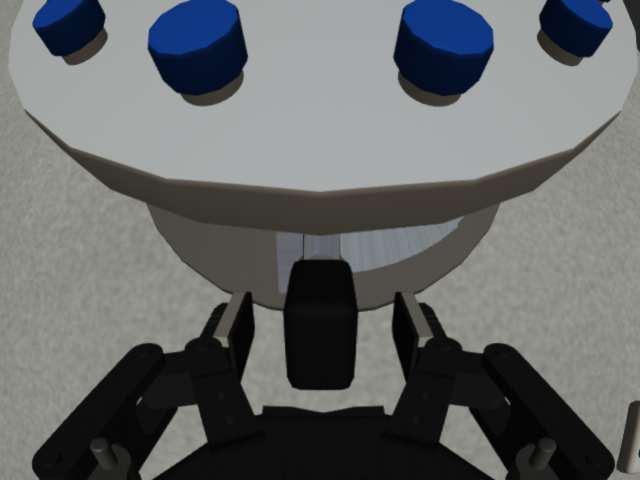

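The grip sits centred between the pads at column 320. Now I'll close on it.

Emit:
{"op": "step_arm", "data": {"increments": [{"dx": 0, "dy": 0, "dz": 0, "wx": 0, "wy": 0, "wz": 0}, {"dx": 0, "dy": 0, "dz": 0, "wx": 0, "wy": 0, "wz": 0}, {"dx": 0, "dy": 0, "dz": 0, "wx": 0, "wy": 0, "wz": 0}, {"dx": 0, "dy": 0, "dz": 0, "wx": 0, "wy": 0, "wz": 0}, {"dx": 0, "dy": 0, "dz": 0, "wx": 0, "wy": 0, "wz": 0}], "fingers": 10, "squeeze": 60}}

```text
time_s: 6.85
eef_pos: [494.2, -63.6, 120.1]
ee_rot: [-0.184, 0.779, 0.535, 0.268]
force: [-3.6, -3.9, 5.7]
grip_width: 0.295
grip_force: 59.2
```

Run:
```python
from h import *
s=ctrl.sense(); print(np.round(s['eef_pos'],1),s['time_s'],s['force'],s['wrist_torque'],s['grip_force'],s['grip_width'])
q=rot(s['ee_rot']); n=pose(-111.2,38,1,0)[0]-pose(-111.2,38,0,0)[0]; print('n in tool',q.inv().apply(n), 'F tool',q.inv().apply(s['force']))
```

```text
[494.2 -63.6 120.1] 6.85 [-3.58148728 -3.94789488  5.73985227] [-0.20990755  0.34533053  0.22880983] 59.17138874530792 0.2952528475598346
n in tool [-0.03527413 -0.00153492 -0.9993765 ] F tool [-0.38496343 -1.92342009 -7.58360649]
```

Emit:
{"op": "step_arm", "data": {"increments": [{"dx": 0, "dy": 0, "dz": -0.2, "wx": 0, "wy": 0, "wz": 0}, {"dx": -0.01, "dy": 0, "dz": -0.25, "wx": 0, "wy": 0, "wz": 0}, {"dx": -0.01, "dy": 0, "dz": -0.25, "wx": 0, "wy": 0, "wz": 0}, {"dx": 0, "dy": 0, "dz": -0.15, "wx": 0, "wy": 0, "wz": 0}, {"dx": 0, "dy": 0, "dz": 0, "wx": 0, "wy": 0, "wz": 0}]}}

```text
time_s: 7.35
eef_pos: [489.0, -76.0, 136.2]
ee_rot: [-0.184, 0.779, 0.535, 0.268]
force: [1.8, 2.7, -9.4]
grip_width: 0.299
grip_force: 59.4
```

Run:
```python
from h import *
s=ctrl.sense(); q=rot(s['ee_rot']); print(np.round(s['joints'],3),s['eef_pos'],'F tool',q.inv().apply(s['force']))
P,Q=pose(-111.2,38,21,4.5);print(q.inv().apply(P-s['eef_pos']))
c=eyes.capture('wrist')
d=eyes.landmark_of('wrist','grip')
for e in d[:1]: 
    T=c['tool_from_camera'];print(e['p'],T[:3,:3]@np.array(e['point'])+T[:3,3])
cv2.imwrite('pics/w4.png',c['frame'])
```

```text
[-0.686  0.44   1.812  0.672  1.217 -0.665] [489.04646036 -75.96188261 136.18485515] F tool [-3.24242259  0.7450046   9.36541829]
[0.01332431 0.04722801 1.05548098]
0.69 [-2.43953697 -0.51242596 11.25810614]
```

View pics/w4.png

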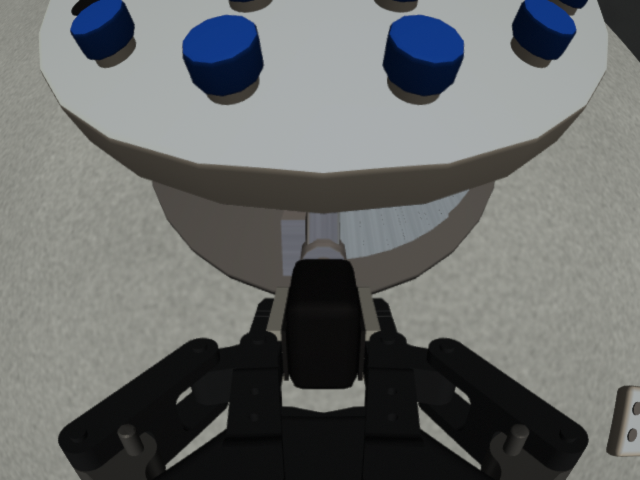

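The plunger is out about 20 mm and the spring force reads 9 N. The grip is held squarely. Next I'll work out the turning rows.

```bash
cat >> h.py <<'E'
def arc(dth):
    s=ctrl.sense();p=np.array(s['eef_pos']);q=rot(s['ee_rot'])
    Z=R.from_rotvec([0,0,np.radians(dth)])
    d=q.inv().apply(AX+Z.apply(p-AX)-p)/25; w=np.degrees((q.inv()*Z*q).as_rotvec())/6
    print(dth,'d',np.round(d,3),'w',np.round(w,3))
def status():
    s=ctrl.sense();p=np.array(s['eef_pos']);q=rot(s['ee_rot']);v=p-AX
    az=np.degrees(np.arctan2(v[1],v[0])); x=q.as_matrix()[:,0]; xa=np.degrees(np.arctan2(x[1],x[0]))-180
    tilt=np.degrees(np.arccos(-q.as_matrix()[2,2]))
    a=np.radians(az);f=np.array(s['force'])
    print('t',round(float(s['time_s']),2),'az %.2f hand %.2f tilt %.1f rad %.1f z %.1f turned %.3f'%(az,xa,tilt,np.hypot(*v[:2]),p[2],np.radians(az+111.2)),
     'Ft %.1f Fr %.1f Fz %.1f'%(f[:2]@[-np.sin(a),np.cos(a)],f[:2]@[np.cos(a),np.sin(a)],f[2]),'q',np.round(s['joints'],2))
E
python3 - <<'E'
from h import *
status();arc(2);arc(.34)
E
```

```text
t 7.45 az -111.21 hand -111.05 tilt 38.0 rad 201.4 z 135.9 turned -0.000 Ft 0.9 Fr -2.9 Fz -9.6 q [-0.69  0.44  1.81  0.67  1.22 -0.67]
2 d [0.003 0.281 0.002] w [ 0.205 -0.    -0.263]
0.34 d [ 0.     0.048 -0.   ] w [ 0.035 -0.    -0.045]
```

Emit:
{"op": "step_arm", "data": {"increments": [{"dx": 0, "dy": 0.14, "dz": 0, "wx": 0.102, "wy": 0, "wz": -0.131}, {"dx": 0.003, "dy": 0.281, "dz": 0.002, "wx": 0.205, "wy": 0, "wz": -0.263}, {"dx": 0.003, "dy": 0.281, "dz": 0.002, "wx": 0.205, "wy": 0, "wz": -0.263}, {"dx": 0.003, "dy": 0.281, "dz": 0.002, "wx": 0.205, "wy": 0, "wz": -0.263}, {"dx": 0.003, "dy": 0.281, "dz": 0.002, "wx": 0.205, "wy": 0, "wz": -0.263}]}}

```text
time_s: 7.95
eef_pos: [519.8, -84.8, 135.8]
ee_rot: [-0.206, 0.734, 0.596, 0.253]
force: [-0.1, 3.0, -8.3]
grip_width: 0.299
grip_force: 59.6
```

```bash
python3 -c "
from h import *
status()"
```

```text
t 7.95 az -102.10 hand -101.93 tilt 38.0 rad 201.3 z 135.8 turned 0.159 Ft -0.7 Fr -3.0 Fz -8.3 q [-0.64  0.54  1.65  0.61  1.33 -0.7 ]
```

Emit:
{"op": "step_arm", "data": {"increments": [{"dx": 0.003, "dy": 0.281, "dz": 0.002, "wx": 0.205, "wy": 0, "wz": -0.263}, {"dx": 0.003, "dy": 0.281, "dz": 0.002, "wx": 0.205, "wy": 0, "wz": -0.263}, {"dx": 0.003, "dy": 0.281, "dz": 0.002, "wx": 0.205, "wy": 0, "wz": -0.263}, {"dx": 0.003, "dy": 0.281, "dz": 0.002, "wx": 0.205, "wy": 0, "wz": -0.263}, {"dx": 0.003, "dy": 0.281, "dz": 0.002, "wx": 0.205, "wy": 0, "wz": -0.263}]}}

```text
time_s: 8.45
eef_pos: [554.7, -89.0, 135.8]
ee_rot: [-0.227, 0.679, 0.657, 0.234]
force: [0.8, 5.1, -7.1]
grip_width: 0.297
grip_force: 59.7
```

Emit:
{"op": "step_arm", "data": {"increments": [{"dx": 0.003, "dy": 0.281, "dz": 0.002, "wx": 0.205, "wy": 0, "wz": -0.263}, {"dx": 0.003, "dy": 0.281, "dz": 0.002, "wx": 0.205, "wy": 0, "wz": -0.263}, {"dx": 0.003, "dy": 0.281, "dz": 0.002, "wx": 0.205, "wy": 0, "wz": -0.263}, {"dx": 0.003, "dy": 0.281, "dz": 0.002, "wx": 0.205, "wy": 0, "wz": -0.263}, {"dx": 0.003, "dy": 0.281, "dz": 0.002, "wx": 0.205, "wy": 0, "wz": -0.263}]}}

```text
time_s: 8.95
eef_pos: [589.7, -87.2, 135.7]
ee_rot: [-0.247, 0.62, 0.714, 0.213]
force: [-0.2, 5.3, -8.3]
grip_width: 0.295
grip_force: 59.7
```

```bash
python3 -c "
from h import *
status();arc(2);arc(1)"
```

```text
t 8.95 az -82.09 hand -81.92 tilt 38.1 rad 201.1 z 135.7 turned 0.508 Ft 0.5 Fr -5.3 Fz -8.3 q [-0.54  0.75  1.27  0.5   1.58 -0.79]
2 d [0.003 0.281 0.002] w [ 0.206 -0.    -0.262]
1 d [0.001 0.14  0.   ] w [ 0.103 -0.    -0.131]
```

Emit:
{"op": "step_arm", "data": {"increments": [{"dx": 0.003, "dy": 0.281, "dz": 0.002, "wx": 0.205, "wy": 0, "wz": -0.263}, {"dx": 0.003, "dy": 0.281, "dz": 0.002, "wx": 0.205, "wy": 0, "wz": -0.263}, {"dx": 0.003, "dy": 0.281, "dz": 0.002, "wx": 0.205, "wy": 0, "wz": -0.263}, {"dx": 0.003, "dy": 0.281, "dz": 0.002, "wx": 0.205, "wy": 0, "wz": -0.263}, {"dx": 0.003, "dy": 0.281, "dz": 0.002, "wx": 0.205, "wy": 0, "wz": -0.263}]}}

```text
time_s: 9.45
eef_pos: [623.9, -79.2, 135.7]
ee_rot: [-0.264, 0.555, 0.765, 0.191]
force: [0.6, 5.1, -7.2]
grip_width: 0.298
grip_force: 59.7
```

```bash
python3 -c "
from h import *
status();c=eyes.capture('top');cv2.imwrite('pics/t2.png',c['frame'])
d=eyes.landmark_of('top','grip');print([ (e['p'],toworld(c,'top',e['point'])) for e in d[:1]])
status()"
```

```text
t 9.45 az -72.08 hand -71.90 tilt 38.1 rad 201.0 z 135.7 turned 0.683 Ft 2.2 Fr -4.7 Fz -7.2 q [-0.48  0.86  1.06  0.45  1.72 -0.84]
[(0.7, array([627.27994947, -69.74548353, 128.3194336 ]))]
t 9.55 az -71.95 hand -71.85 tilt 38.1 rad 200.8 z 135.4 turned 0.685 Ft 2.2 Fr -4.6 Fz -8.0 q [-0.48  0.86  1.06  0.45  1.72 -0.84]
```

Emit:
{"op": "step_arm", "data": {"increments": [{"dx": 0.001, "dy": 0.07, "dz": 0, "wx": 0.051, "wy": 0, "wz": -0.066}, {"dx": 0.001, "dy": 0.07, "dz": 0, "wx": 0.051, "wy": 0, "wz": -0.066}, {"dx": 0.001, "dy": 0.07, "dz": 0, "wx": 0.051, "wy": 0, "wz": -0.066}, {"dx": 0.001, "dy": 0.07, "dz": 0, "wx": 0.051, "wy": 0, "wz": -0.066}, {"dx": 0.001, "dy": 0.07, "dz": 0, "wx": 0.051, "wy": 0, "wz": -0.066}]}}

```text
time_s: 10.05
eef_pos: [631.9, -76.3, 135.6]
ee_rot: [-0.268, 0.538, 0.777, 0.186]
force: [-0.8, 5.6, -8.4]
grip_width: 0.293
grip_force: 59.8
```

Now 1.6° per call, checking the force after each one.

Emit:
{"op": "step_arm", "data": {"increments": [{"dx": 0.001, "dy": 0.056, "dz": 0, "wx": 0.041, "wy": 0, "wz": -0.052}, {"dx": 0.001, "dy": 0.056, "dz": 0, "wx": 0.041, "wy": 0, "wz": -0.052}, {"dx": 0, "dy": 0.056, "dz": 0, "wx": 0.041, "wy": 0, "wz": -0.053}, {"dx": 0, "dy": 0.056, "dz": 0, "wx": 0.041, "wy": 0, "wz": -0.052}]}}

```text
time_s: 10.45
eef_pos: [637.1, -74.3, 135.6]
ee_rot: [-0.271, 0.528, 0.784, 0.182]
force: [-0.7, 4.3, -8.7]
grip_width: 0.296
grip_force: 59.8
```

Emit:
{"op": "step_arm", "data": {"increments": [{"dx": 0.001, "dy": 0.056, "dz": 0, "wx": 0.041, "wy": 0, "wz": -0.052}, {"dx": 0.001, "dy": 0.056, "dz": 0, "wx": 0.041, "wy": 0, "wz": -0.052}, {"dx": 0, "dy": 0.056, "dz": 0, "wx": 0.041, "wy": 0, "wz": -0.053}, {"dx": 0, "dy": 0.056, "dz": 0, "wx": 0.041, "wy": 0, "wz": -0.052}]}}

```text
time_s: 10.85
eef_pos: [642.3, -72.6, 136.1]
ee_rot: [-0.273, 0.517, 0.792, 0.178]
force: [-0.7, 4.5, -8.8]
grip_width: 0.293
grip_force: 59.8
```

Emit:
{"op": "step_arm", "data": {"increments": [{"dx": 0.001, "dy": 0.056, "dz": 0, "wx": 0.041, "wy": 0, "wz": -0.052}, {"dx": 0.001, "dy": 0.056, "dz": 0, "wx": 0.041, "wy": 0, "wz": -0.052}, {"dx": 0, "dy": 0.056, "dz": 0, "wx": 0.041, "wy": 0, "wz": -0.053}, {"dx": 0, "dy": 0.056, "dz": 0, "wx": 0.041, "wy": 0, "wz": -0.052}]}}

```text
time_s: 11.25
eef_pos: [647.4, -70.5, 136.4]
ee_rot: [-0.275, 0.506, 0.799, 0.174]
force: [0.0, 4.0, -9.3]
grip_width: 0.299
grip_force: 59.8
```

Emit:
{"op": "step_arm", "data": {"increments": [{"dx": 0.001, "dy": 0.056, "dz": 0, "wx": 0.041, "wy": 0, "wz": -0.052}, {"dx": 0.001, "dy": 0.056, "dz": 0, "wx": 0.041, "wy": 0, "wz": -0.052}, {"dx": 0, "dy": 0.056, "dz": 0, "wx": 0.041, "wy": 0, "wz": -0.053}, {"dx": 0, "dy": 0.056, "dz": 0, "wx": 0.041, "wy": 0, "wz": -0.052}]}}

```text
time_s: 11.65
eef_pos: [652.4, -68.0, 136.5]
ee_rot: [-0.277, 0.495, 0.806, 0.17]
force: [0.9, 3.0, -10.3]
grip_width: 0.295
grip_force: 59.8
```

Emit:
{"op": "step_arm", "data": {"increments": [{"dx": 0.001, "dy": 0.056, "dz": 0, "wx": 0.041, "wy": 0, "wz": -0.052}, {"dx": 0.001, "dy": 0.056, "dz": 0, "wx": 0.041, "wy": 0, "wz": -0.052}, {"dx": 0, "dy": 0.056, "dz": 0, "wx": 0.041, "wy": 0, "wz": -0.053}, {"dx": 0, "dy": 0.056, "dz": 0, "wx": 0.041, "wy": 0, "wz": -0.052}]}}

```text
time_s: 12.05
eef_pos: [657.4, -65.4, 136.5]
ee_rot: [-0.279, 0.484, 0.813, 0.167]
force: [1.3, 2.7, -10.8]
grip_width: 0.297
grip_force: 59.8
```

```bash
python3 -c "
from h import *
status();arc(.4)"
```

```text
t 12.05 az -61.73 hand -61.50 tilt 38.0 rad 201.4 z 136.5 turned 0.863 Ft 2.4 Fr -1.7 Fz -10.8 q [-0.41  0.97  0.83  0.41  1.86 -0.9 ]
0.4 d [-0.     0.056  0.   ] w [ 0.041  0.    -0.053]
```

Emit:
{"op": "step_arm", "data": {"increments": [{"dx": 0, "dy": 0.056, "dz": 0, "wx": 0.041, "wy": 0, "wz": -0.053}, {"dx": 0, "dy": 0.056, "dz": 0, "wx": 0.041, "wy": 0, "wz": -0.053}, {"dx": 0, "dy": 0.056, "dz": 0, "wx": 0.041, "wy": 0, "wz": -0.053}, {"dx": 0, "dy": 0.056, "dz": 0, "wx": 0.041, "wy": 0, "wz": -0.053}]}}

```text
time_s: 12.45
eef_pos: [662.3, -62.6, 136.5]
ee_rot: [-0.282, 0.472, 0.819, 0.163]
force: [1.2, 2.0, -12.4]
grip_width: 0.295
grip_force: 59.8
```

Emit:
{"op": "step_arm", "data": {"increments": [{"dx": -0.01, "dy": 0.056, "dz": 0, "wx": 0.041, "wy": 0, "wz": -0.053}, {"dx": -0.01, "dy": 0.056, "dz": 0, "wx": 0.041, "wy": 0, "wz": -0.053}, {"dx": -0.01, "dy": 0.056, "dz": 0, "wx": 0.041, "wy": 0, "wz": -0.053}, {"dx": -0.01, "dy": 0.056, "dz": 0, "wx": 0.041, "wy": 0, "wz": -0.053}]}}

```text
time_s: 12.85
eef_pos: [667.3, -59.8, 136.4]
ee_rot: [-0.285, 0.46, 0.826, 0.159]
force: [-1.8, 5.4, -8.2]
grip_width: 0.295
grip_force: 59.7
```

Emit:
{"op": "step_arm", "data": {"increments": [{"dx": 0, "dy": 0.056, "dz": 0, "wx": 0.041, "wy": 0, "wz": -0.053}, {"dx": 0, "dy": 0.056, "dz": 0, "wx": 0.041, "wy": 0, "wz": -0.053}, {"dx": 0, "dy": 0.056, "dz": 0, "wx": 0.041, "wy": 0, "wz": -0.053}, {"dx": 0, "dy": 0.056, "dz": 0, "wx": 0.041, "wy": 0, "wz": -0.053}]}}

```text
time_s: 13.25
eef_pos: [672.1, -56.8, 136.4]
ee_rot: [-0.287, 0.448, 0.832, 0.155]
force: [-1.5, 4.9, -7.9]
grip_width: 0.298
grip_force: 59.8
```

Emit:
{"op": "step_arm", "data": {"increments": [{"dx": 0, "dy": 0.056, "dz": 0, "wx": 0.041, "wy": 0, "wz": -0.053}, {"dx": 0, "dy": 0.056, "dz": 0, "wx": 0.041, "wy": 0, "wz": -0.053}, {"dx": 0, "dy": 0.056, "dz": 0, "wx": 0.041, "wy": 0, "wz": -0.053}, {"dx": 0, "dy": 0.056, "dz": 0, "wx": 0.041, "wy": 0, "wz": -0.053}]}}

```text
time_s: 13.65
eef_pos: [676.8, -53.7, 136.4]
ee_rot: [-0.289, 0.437, 0.839, 0.151]
force: [-1.5, 5.7, -8.1]
grip_width: 0.297
grip_force: 59.8
```

Emit:
{"op": "step_arm", "data": {"increments": [{"dx": 0, "dy": 0.056, "dz": 0, "wx": 0.041, "wy": 0, "wz": -0.053}, {"dx": 0, "dy": 0.056, "dz": 0, "wx": 0.041, "wy": 0, "wz": -0.053}, {"dx": 0, "dy": 0.056, "dz": 0, "wx": 0.041, "wy": 0, "wz": -0.053}, {"dx": 0, "dy": 0.056, "dz": 0, "wx": 0.041, "wy": 0, "wz": -0.053}]}}

```text
time_s: 14.05
eef_pos: [681.3, -50.4, 136.4]
ee_rot: [-0.291, 0.425, 0.845, 0.147]
force: [-1.4, 6.5, -8.4]
grip_width: 0.3
grip_force: 59.8
```

Emit:
{"op": "step_arm", "data": {"increments": [{"dx": 0, "dy": 0.056, "dz": 0, "wx": 0.041, "wy": 0, "wz": -0.053}, {"dx": 0, "dy": 0.056, "dz": 0, "wx": 0.041, "wy": 0, "wz": -0.053}, {"dx": 0, "dy": 0.056, "dz": 0, "wx": 0.041, "wy": 0, "wz": -0.053}, {"dx": 0, "dy": 0.056, "dz": 0, "wx": 0.041, "wy": 0, "wz": -0.053}]}}

```text
time_s: 14.45
eef_pos: [685.8, -47.0, 136.3]
ee_rot: [-0.293, 0.413, 0.85, 0.143]
force: [-1.6, 6.2, -7.7]
grip_width: 0.299
grip_force: 59.8
```

```bash
python3 -c "
from h import *
status();arc(.4)"
```

```text
t 14.45 az -52.11 hand -51.75 tilt 38.0 rad 201.5 z 136.3 turned 1.031 Ft 2.5 Fr -5.9 Fz -7.7 q [-0.35  1.1   0.59  0.37  2.02 -0.95]
0.4 d [-0.     0.056  0.   ] w [ 0.041  0.    -0.053]
```

To keep within reach, I'll reduce the tool tilt by 10° about the pinch line.

Emit:
{"op": "step_arm", "data": {"increments": [{"dx": 0.008, "dy": 0, "dz": 0, "wx": 0, "wy": -0.33, "wz": 0}, {"dx": 0.008, "dy": 0, "dz": 0, "wx": 0, "wy": -0.33, "wz": 0}, {"dx": 0.008, "dy": 0, "dz": 0, "wx": 0, "wy": -0.33, "wz": 0}, {"dx": 0.008, "dy": 0, "dz": 0, "wx": 0, "wy": -0.33, "wz": 0}, {"dx": 0.008, "dy": 0, "dz": 0, "wx": 0, "wy": -0.33, "wz": 0}], "squeeze": 40}}

```text
time_s: 14.95
eef_pos: [684.8, -46.4, 136.7]
ee_rot: [-0.219, 0.424, 0.872, 0.107]
force: [1.2, 3.7, -10.5]
grip_width: 0.292
grip_force: 59.5
```

```bash
python3 -c "
from h import *
status();arc(.4);print(ctrl.sense()['wrist_torque'])"
```

```text
t 14.95 az -52.21 hand -51.80 tilt 28.2 rad 200.4 z 136.7 turned 1.030 Ft 3.2 Fr -2.1 Fz -10.5 q [-0.33  0.99  0.73  0.27  1.83 -0.98]
0.4 d [-0.     0.056 -0.   ] w [ 0.031  0.    -0.059]
[ 0.21510712 -0.1958443  -0.49260803]
```

Emit:
{"op": "step_arm", "data": {"increments": [{"dx": 0, "dy": 0.056, "dz": 0, "wx": 0.031, "wy": 0, "wz": -0.059}, {"dx": 0, "dy": 0.056, "dz": 0, "wx": 0.031, "wy": 0, "wz": -0.059}, {"dx": 0, "dy": 0.056, "dz": 0, "wx": 0.031, "wy": 0, "wz": -0.059}, {"dx": 0, "dy": 0.056, "dz": 0, "wx": 0.031, "wy": 0, "wz": -0.059}]}}

```text
time_s: 15.35
eef_pos: [689.4, -42.9, 136.6]
ee_rot: [-0.221, 0.411, 0.878, 0.104]
force: [-4.1, 4.8, -6.7]
grip_width: 0.301
grip_force: 59.6
```

Emit:
{"op": "step_arm", "data": {"increments": [{"dx": 0, "dy": 0.056, "dz": 0, "wx": 0.031, "wy": 0, "wz": -0.059}, {"dx": 0, "dy": 0.056, "dz": 0, "wx": 0.031, "wy": 0, "wz": -0.059}]}}

```text
time_s: 15.55
eef_pos: [691.5, -41.2, 136.6]
ee_rot: [-0.222, 0.405, 0.881, 0.103]
force: [-3.7, 5.4, -6.9]
grip_width: 0.292
grip_force: 59.6
```

Emit:
{"op": "step_arm", "data": {"increments": [{"dx": 0, "dy": 0.056, "dz": 0, "wx": 0.031, "wy": 0, "wz": -0.059}, {"dx": 0, "dy": 0.056, "dz": 0, "wx": 0.031, "wy": 0, "wz": -0.059}, {"dx": 0, "dy": 0.056, "dz": 0, "wx": 0.031, "wy": 0, "wz": -0.059}, {"dx": 0, "dy": 0.056, "dz": 0, "wx": 0.031, "wy": 0, "wz": -0.059}]}}

```text
time_s: 15.95
eef_pos: [695.7, -37.5, 136.6]
ee_rot: [-0.223, 0.393, 0.887, 0.099]
force: [-4.0, 5.7, -6.5]
grip_width: 0.3
grip_force: 59.5
```

Emit:
{"op": "step_arm", "data": {"increments": [{"dx": 0, "dy": 0.056, "dz": 0, "wx": 0.031, "wy": 0, "wz": -0.059}, {"dx": 0, "dy": 0.056, "dz": 0, "wx": 0.031, "wy": 0, "wz": -0.059}, {"dx": 0, "dy": 0.056, "dz": 0, "wx": 0.031, "wy": 0, "wz": -0.059}, {"dx": 0, "dy": 0.056, "dz": 0, "wx": 0.031, "wy": 0, "wz": -0.059}]}}

```text
time_s: 16.35
eef_pos: [699.5, -34.1, 136.6]
ee_rot: [-0.225, 0.381, 0.892, 0.096]
force: [-9.0, 1.6, -7.0]
grip_width: 0.294
grip_force: 59.6
```

The tangential force fell to about −5.5 N, so this may be the wall. I'll take one small step to confirm.

Emit:
{"op": "step_arm", "data": {"increments": [{"dx": 0, "dy": 0.042, "dz": 0, "wx": 0.023, "wy": 0, "wz": -0.044}, {"dx": 0, "dy": 0, "dz": 0, "wx": 0, "wy": 0, "wz": 0}]}}

```text
time_s: 16.55
eef_pos: [699.8, -33.9, 136.6]
ee_rot: [-0.226, 0.379, 0.893, 0.095]
force: [-11.8, 1.2, -5.4]
grip_width: 0.295
grip_force: 59.6
```

```bash
python3 -c "
from h import *
status()"
```

```text
t 16.55 az -46.63 hand -46.01 tilt 28.3 rad 200.7 z 136.6 turned 1.127 Ft -7.7 Fr -9.0 Fz -5.4 q [-0.29  1.06  0.6   0.25  1.91 -1.03]
```

That's the wall: the arm moved only a third of the commanded step, with about 11 N at the tip. I'll release here.

Emit:
{"op": "step_arm", "data": {"increments": [{"dx": 0, "dy": 0, "dz": 0, "wx": 0, "wy": 0, "wz": 0}, {"dx": 0, "dy": 0, "dz": 0, "wx": 0, "wy": 0, "wz": 0}, {"dx": 0, "dy": 0, "dz": 0, "wx": 0, "wy": 0, "wz": 0}, {"dx": 0, "dy": 0, "dz": 0, "wx": 0, "wy": 0, "wz": 0}, {"dx": 0, "dy": 0, "dz": 0, "wx": 0, "wy": 0, "wz": 0}], "fingers": 65}}

```text
time_s: 17.05
eef_pos: [701.0, -33.6, 136.9]
ee_rot: [-0.223, 0.379, 0.893, 0.096]
force: [-0.7, 0.5, 0.4]
grip_width: 0.758
grip_force: 0.0
```

```bash
python3 -c "
from h import *
status();s=ctrl.sense();c=eyes.capture('wrist');cv2.imwrite('pics/w5.png',c['frame'])
d=eyes.landmark_of('wrist','grip')
for e in d[:1]:
  w=toworld(c,'wrist',e['point'],s);print(e['p'],w,np.hypot(*(w-AX)[:2]),np.degrees(np.arctan2(*(w-AX)[1::-1])))
for az in(-46.6,):print(pose(az,28,0,-6)[0],pose(az,28,14,-6)[0])
"
```

```text
t 17.05 az -46.33 hand -45.93 tilt 28.0 rad 201.3 z 136.9 turned 1.132 Ft -0.2 Fr -0.8 Fz 0.4 q [-0.29  1.06  0.6   0.25  1.9  -1.03]
[686.36283946 -19.51001545 111.        ] [692.5459582  -26.04848019 121.7246222 ]
```

View pics/w5.png

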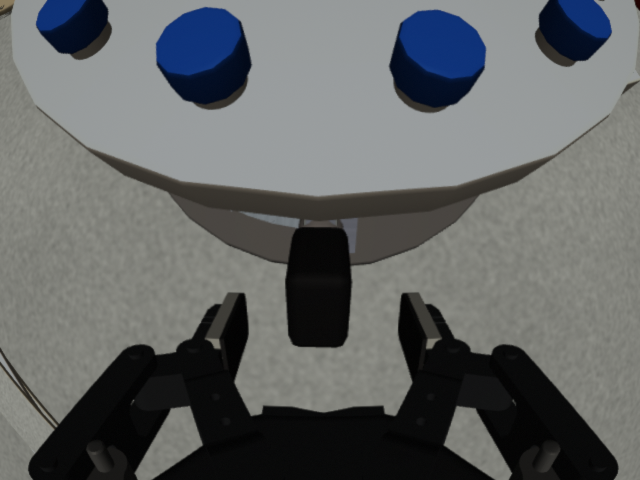

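The grip has dropped away from the fingers (rows 228–346). I'll back off along the tool axis and check its depth by projecting its outline.

Emit:
{"op": "step_arm", "data": {"increments": [{"dx": 0, "dy": 0, "dz": -0.5, "wx": 0, "wy": 0, "wz": 0}, {"dx": 0, "dy": 0, "dz": -0.9, "wx": 0, "wy": 0, "wz": 0}, {"dx": 0, "dy": 0, "dz": -0.9, "wx": 0, "wy": 0, "wz": 0}, {"dx": 0, "dy": 0, "dz": -0.8, "wx": 0, "wy": 0, "wz": 0}, {"dx": 0, "dy": 0, "dz": 0, "wx": 0, "wy": 0, "wz": 0}]}}

```text
time_s: 17.65
eef_pos: [724.2, -60.2, 201.9]
ee_rot: [-0.227, 0.379, 0.892, 0.095]
force: [0.2, 0.1, -1.3]
grip_width: 0.763
grip_force: 0.0
```

```bash
cat > chk.py <<'E'
from h import *
status()
def cap(cam,k=3):
    out=[]
    for _ in range(k):
        s=ctrl.sense();c=eyes.capture(cam)
        for e in eyes.landmark_of(cam,'grip')[:1]:
            if e['p']>.35: out.append(toworld(c,cam,e['point'],s))
    for w in out: print(cam,np.round(w,1),'r %.1f az %.2f'%(np.hypot(*(w-AX)[:2]),np.degrees(np.arctan2(*(w-AX)[1::-1]))))
    return c,s
c,s=cap('wrist'); cap('side'); cap('top')
f=c['frame']; T=np.linalg.inv(c['tool_from_camera']); q=rot(s['ee_rot'])
def pr(X):
    p=q.inv().apply(X-s['eef_pos']); p=p@T[:3,:3].T+T[:3,3]
    th=np.arctan2(np.hypot(p[:,0],p[:,1]),p[:,2]); h=np.hypot(p[:,0],p[:,1])
    return np.c_[c['cx']+c['fx']*th*p[:,0]/h, c['cy']+c['fy']*th*p[:,1]/h]
for pull,col in((0,(0,255,0)),(14,(0,0,255))):
    az=-46.5;a=np.radians(az);g=pose(az,40,pull,-6)[0];M=pose(az,40,pull,-6)[1].as_matrix();n=-M[:,2]
    X=np.array([g+M[:,1]*13*j+M[:,0]*20*i+n*22*k for k in(1,-1) for i,j in((1,1),(1,-1),(-1,-1),(-1,1))])
    u=pr(X).round().astype(np.int32)
    cv2.polylines(f,[u[:4]],True,col,1)
    cv2.polylines(f,[u[4:]],True,col,1)
cv2.imwrite('pics/w6.png',cv2.resize(f[90:330,160:480],None,fx=2.5,fy=2.5))
E
python3 chk.py
```

```text
t 17.65 az -46.71 hand -46.12 tilt 28.5 rad 236.5 z 201.9 turned 1.126 Ft 0.3 Fr 0.1 Fz -1.3 q [-0.32  1.19  0.19  0.28  2.19 -0.97]
wrist [684.1 -24.4 112.3] r 183.1 az -48.16
wrist [679.8 -21.5 107.4] r 178.0 az -48.57
top [ 393.7 -258.3   -1. ] r 406.7 az -114.45
top [688.9 -18.3 113.7] r 181.9 az -45.75
top [689.6 -17.7 115.5] r 181.9 az -45.46
```

View pics/w6.png

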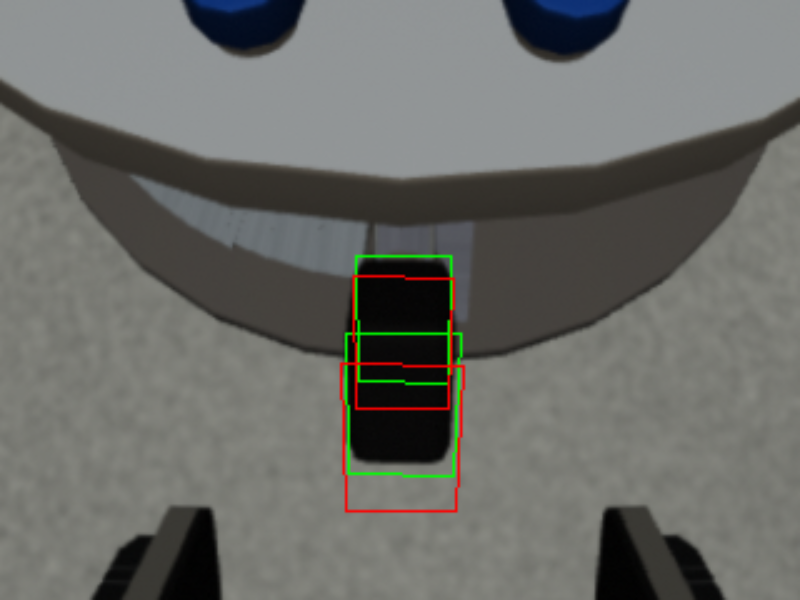

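The home outline (green) fits the grip and the lifted one (red) does not. The grip centre is at radius 181 and height 111 mm, so the plunger is home. q3 is close to its range end, so I'll ease off slightly and hand in.

Emit:
{"op": "step_arm", "data": {"increments": [{"dx": 0, "dy": 0, "dz": 0.4, "wx": 0, "wy": 0, "wz": 0}, {"dx": 0, "dy": 0, "dz": 0.4, "wx": 0, "wy": 0, "wz": 0}, {"dx": 0, "dy": 0, "dz": 0, "wx": 0, "wy": 0, "wz": 0}, {"dx": 0, "dy": 0, "dz": 0, "wx": 0, "wy": 0, "wz": 0}]}}

```text
time_s: 18.95
eef_pos: [718.9, -53.0, 187.6]
ee_rot: [-0.223, 0.379, 0.893, 0.096]
force: [-0.0, -0.8, 0.4]
grip_width: 0.759
grip_force: 0.0
```

```bash
python3 -c "
from h import *
status();print(finish_job())"
```

```text
t 18.95 az -46.44 hand -45.93 tilt 28.0 rad 227.6 z 187.6 turned 1.130 Ft -0.6 Fr 0.6 Fz 0.4 q [-0.31  1.13  0.34  0.26  2.1  -0.99]
the job is handed in; nothing more can be done
None
```

I handed the job in at 19 s: the carousel is turned about 1.13 rad counter-clockwise to the labelling stop, the last wrist picture shows the plunger fully home there, and the gripper is clear; the hand-in returned no verdict.

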